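# Nest the washed tumblers, one of them toppled

### The job

Stack the three washed melamine tumblers for the cupboard: stand the toppled one up and nest all three, in any order, into one upright stack on the bare worktop. They are octagonal, so feel for it: lower each one in without dropping or forcing it and turn it until its flats line up and it goes right home, its neck down on the rim of the one below, straight and not jammed. Leave the other things where they are.

Things in the scene. Friction and masses are not known exactly. Their poses are not given: they have to be found in the camera images.
- cream_tumbler: Cream melamine tumbler, 100 mm tall, 0.22 kg, loose, with its taupe silicone grip band; all three are alike but for colour. Origin: centre of the tumbler's underside; +z: up its axis to the mouth; x and y turn with the band, which sits on the neck at any angle: they do not show where the flats are. It stands mouth up.
- blue_tumbler: Blue melamine tumbler, 100 mm tall, 0.22 kg, loose, with its navy silicone grip band; all three are alike but for colour. Origin: centre of the tumbler's underside; +z: up its axis to the mouth; x and y turn with the band, which sits on the neck at any angle: they do not show where the flats are. It stands mouth up.
- coral_tumbler: Coral red melamine tumbler, 100 mm tall, 0.22 kg, loose, with its dark red silicone grip band; all three are alike but for colour. Origin: centre of the tumbler's underside; +z: up its axis to the mouth; x and y turn with the band, which sits on the neck at any angle: they do not show where the flats are. Toppled on a flat, mouth to +y within 0.5 rad, axis rising 0.21 rad to it, origin 20 mm up.
- drain_mat: Dark grey ribbed silicone draining mat, 170 x 260 x 7 mm, fixed to the worktop at the back right, with a white cup and a clear glass (81 x 93 mm, fixed to it) drying on it; origin at the centre of its underside.
- cup_drying: White cup, 98 x 74 mm, 63 mm tall, drying upside down on the mat; origin at the centre of its underside. Bystander.
- mill: Wooden pepper mill, 58 mm across, 170 mm tall, standing; origin at the centre of its underside. Bystander.
- green_tin: Dark green tin with a pale lid, 62 mm across, 67 mm tall, standing; origin at the centre of its underside. Bystander.
- cream_mouth (a point): Centre of the cream tumbler's mouth, 100 mm from its origin. Shape of each: an octagonal body tapers from 41 mm across flats at the foot to 57 mm at a shoulder 67 mm up (corners 8 percent more; wall 3 mm, octagonal inside too); above it a round neck, bore 63.6 mm, with the straight grip band round it, 70 mm: the part to hold.
- blue_mouth (a point): Centre of the blue tumbler's mouth, as on the cream one. Fully home, the shoulder under a tumbler's neck sits on the rim of the one below, with no gap: 33 mm higher, 0.9 mm play all round. It goes home only with its eight flats in line with those below, to about 5 degrees; any multiple of 45 degrees will do.
- coral_mouth (a point): Centre of the coral tumbler's mouth, as on the cream one. With its flats out of line a tumbler stops too high: 8.5 mm at 22.5 degrees, 6 at 13, 3 at 9. Lift it some 6 mm so that the lower one does not turn along, twist, and lower it to a touch of 3 to 6 N; up to 23 degrees either way. Held, it may sit 1 to 2 mm off along the pads. The band slips on the neck only over 0.5 Nm.
Not all that is in view belongs to the job. There is more than one size of the blue_tumbler; the job needs the middle-sized.

How it is judged:
At the end, for the whole second after the job is handed in: All three tumblers stand in one upright stack on the worktop, in any order: the lowest flat on the worktop (within 4 mm of its height, 0.05 rad of upright), each other one 33 +- 2.5 mm above the one below it, axes parallel within 0.05 rad and within 4 mm of each other; all at rest and released (((height (world z) of cream_tumbler between -0.004 and 0.004 m and angle between cream_tumbler's own z axis and vertical below 0.05 rad and z of blue_tumbler in the frame of cream_tumbler between 0.0305 and 0.0355 m and angle between the z axis of blue_tumbler and the z axis of cream_tumbler, either way round below 0.05 rad and horizontal distance between blue_tumbler and cream_tumbler below 0.004 m and z of coral_tumbler in the frame of blue_tumbler between 0.0305 and 0.0355 m and angle between the z axis of coral_tumbler and the z axis of blue_tumbler, either way round below 0.05 rad and horizontal distance between coral_tumbler and blue_tumbler below 0.004 m) or (height (world z) of cream_tumbler between -0.004 and 0.004 m and angle between cream_tumbler's own z axis and vertical below 0.05 rad and z of coral_tumbler in the frame of cream_tumbler between 0.0305 and 0.0355 m and angle between the z axis of coral_tumbler and the z axis of cream_tumbler, either way round below 0.05 rad and horizontal distance between coral_tumbler and cream_tumbler below 0.004 m and z of blue_tumbler in the frame of coral_tumbler between 0.0305 and 0.0355 m and angle between the z axis of blue_tumbler and the z axis of coral_tumbler, either way round below 0.05 rad and horizontal distance between blue_tumbler and coral_tumbler below 0.004 m) or (height (world z) of blue_tumbler between -0.004 and 0.004 m and angle between blue_tumbler's own z axis and vertical below 0.05 rad and z of cream_tumbler in the frame of blue_tumbler between 0.0305 and 0.0355 m and angle between the z axis of cream_tumbler and the z axis of blue_tumbler, either way round below 0.05 rad and horizontal distance between cream_tumbler and blue_tumbler below 0.004 m and z of coral_tumbler in the frame of cream_tumbler between 0.0305 and 0.0355 m and angle between the z axis of coral_tumbler and the z axis of cream_tumbler, either way round below 0.05 rad and horizontal distance between coral_tumbler and cream_tumbler below 0.004 m) or (height (world z) of blue_tumbler between -0.004 and 0.004 m and angle between blue_tumbler's own z axis and vertical below 0.05 rad and z of coral_tumbler in the frame of blue_tumbler between 0.0305 and 0.0355 m and angle between the z axis of coral_tumbler and the z axis of blue_tumbler, either way round below 0.05 rad and horizontal distance between coral_tumbler and blue_tumbler below 0.004 m and z of cream_tumbler in the frame of coral_tumbler between 0.0305 and 0.0355 m and angle between the z axis of cream_tumbler and the z axis of coral_tumbler, either way round below 0.05 rad and horizontal distance between cream_tumbler and coral_tumbler below 0.004 m) or (height (world z) of coral_tumbler between -0.004 and 0.004 m and angle between coral_tumbler's own z axis and vertical below 0.05 rad and z of cream_tumbler in the frame of coral_tumbler between 0.0305 and 0.0355 m and angle between the z axis of cream_tumbler and the z axis of coral_tumbler, either way round below 0.05 rad and horizontal distance between cream_tumbler and coral_tumbler below 0.004 m and z of blue_tumbler in the frame of cream_tumbler between 0.0305 and 0.0355 m and angle between the z axis of blue_tumbler and the z axis of cream_tumbler, either way round below 0.05 rad and horizontal distance between blue_tumbler and cream_tumbler below 0.004 m) or (height (world z) of coral_tumbler between -0.004 and 0.004 m and angle between coral_tumbler's own z axis and vertical below 0.05 rad and z of blue_tumbler in the frame of coral_tumbler between 0.0305 and 0.0355 m and angle between the z axis of blue_tumbler and the z axis of coral_tumbler, either way round below 0.05 rad and horizontal distance between blue_tumbler and coral_tumbler below 0.004 m and z of cream_tumbler in the frame of blue_tumbler between 0.0305 and 0.0355 m and angle between the z axis of cream_tumbler and the z axis of blue_tumbler, either way round below 0.05 rad and horizontal distance between cream_tumbler and blue_tumbler below 0.004 m)) and linear speed of each of cream_tumbler, blue_tumbler, coral_tumbler below 0.02 m/s); the robot touches nothing.
It fails at once if a tumbler is dropped: it moves faster than 0.9 m/s while the fingers hold nothing (a free fall of 4 cm) ((linear speed of cream_tumbler above 0.9 m/s and contact force between the fingers and anything else below 0.1 N) or (linear speed of blue_tumbler above 0.9 m/s and contact force between the fingers and anything else below 0.1 N) or (linear speed of coral_tumbler above 0.9 m/s and contact force between the fingers and anything else below 0.1 N)).
It fails at once if one tumbler is forced into another, with over 120 N between their walls (a push of about 40 N) (contact force between cream_tumbler and blue_tumbler above 120 N or contact force between any of cream_tumbler, blue_tumbler and coral_tumbler above 120 N).
It fails at once if a bystander (white cup, pepper mill or green tin) is pushed more than 30 mm or tipped more than 0.5 rad (distance of any of cup_drying, mill, green_tin from where it was at the start of the episode above 0.03 m or angle between any of cup_drying, mill, green_tin's own z axis and vertical above 0.5 rad).
It also fails if it takes over 69 s, if anything falls off the work surface, if the arm or the gripper's body presses on something with over 40 N, if the wrist force passes 120 N, or if a joint passes its speed limit or range.

### The arm

A 7-joint arm with a two-finger parallel gripper is mounted at the origin on a cart in front of the work surface, level with it; the furniture and walls round the work are solid. World frame = base frame: x ahead of the robot, y to its left, z up, the work surface at z = 0. Lengths are in m, angles in rad, forces in N, time in s.
With the tool pointing down it reaches from about 0.425 to 0.8 m from the base axis. Payload 8.3 kg.
Tool frame: the origin (TCP) lies on the centre line of the jaws, within the pads' length; the fingertips stand 8 mm ahead of it and the grasp point (between the pads) lies 11 mm behind it (finger_overhang is the distance from the TCP to the fingertips, in m); z points along the fingers, y is the line along which they close (so a half turn about z gives the same grasp; the last joint's range is limited). The gripper opens to 85 mm and grips with 20 to 120 N. Pads are 22 mm wide; open, the fingers measure 114 mm over their backs; the gripper's body (76 mm by 85 mm) begins 54 mm behind the grasp point. The pads swing forward as they close: fully open they stand 13 mm farther back than shut.
Start: joints at [1.125, 0.383, 0.016, 1.37, -0.006, 1.388, -0.046], TCP at [0.233, -0.58, 0.239] pointing down, gripper open.
Joint ranges: [-2.95, 2.95], [-0.25, 2.06], [-1.52, 1.56], [0.18, 2.33], [-1.44, 4.58], [0.02, 2.06], [-3.01, 3.01]. Speed limits (rad/s): [2.39, 2.39, 3.01, 3.01, 3.14, 3.14, 3.14].

### API

Orientations are given as a rotation vector (axis times angle).
In Python, from station import move_ptp, line_to, goto_joints, gripper_open, close, hold, solve_ik, get_state, capture, MotionError, close_job, finger_overhang gives the robot as it stands. Calls block until the motion is done:
- move_ptp(position, orientation): joint-space move of the TCP to a pose.
- line_to(position, feed=0.15, rot=None, force_limit=None): straight line of the TCP; rot=None keeps the orientation; feed is the mean speed in m/s. With force_limit (N) it stops when the force on the tool has changed by that much, and returns True; else False.
- goto_joints(angles): joint-space move.
- gripper_open() and close(): open the fingers fully, or close them until they stop; the grip force is fixed at half the most.
- hold(seconds).
- solve_ik(position, orientation): joint angles nearest the present ones, or None.
- get_state(): the state.
- capture(name): name is "scene" or "top" or "wrist"; returns a dict with "img" (480x640x3 uint8, blue, green, red), "depth" (480x640 float32, m along the optical axis (not along the pixel's ray), 0 where there is no reading), "fov_y" (degrees; the focal length in pixels is half the picture's height over the tangent of half this angle, whatever the lens; pixels are square), "cx", "cy" (the principal point, pixels), "cam_to_world" (4x4, takes a point from camera to world coordinates); the wrist camera has in their place "hand_eye" (4x4, takes a point from camera to tool coordinates, whose origin is the TCP and whose axes are the flange's). Camera axes: x right, y up, looking along -z (the intrinsics and any distortion apply to the point x, -y, -z); pixel columns grow to the right and rows downward; lengths in m; the calibration is good to about 2 mm. A picture is of the moment at which its call begins: read the wrist's pose just before it.
A pose or a line that the arm cannot do raises MotionError and nothing moves.
- close_job(): hands the job in; it is judged then, once.
The state is a dict: "time": time; "joints": joint angles; "qd": joint speeds; "effort": joint torques, N m; "tool_pos": TCP position; "eef_rot": TCP orientation; "ft_force": force on the tool from outside, world axes, zero at the start; "torque": the same for the moment, N m; "gripper_width": finger opening in m; "grip_force": force on a finger pad.
Only numpy, scipy, OpenCV 4.12 (cv2) and the standard library are available. Lean on these libraries where they do the work, as an engineer would, in place of code of your own. Each camera call takes 0.05 s, during which the arm holds its last target. There are 200 camera calls.

## Working session

There is one attempt and no reset: what is moved stays moved. The work goes in short steps, each a Python script; the robot and the scene stay as the last script left them, time stands still between calls to the robot, and variables do not carry over. Pictures are saved under pics/ and viewed, at most 10 in all, crops included, and the job is handed in when it is done.

```bash
ls; mkdir -p pics
python3 - <<'E'
from station import *
import cv2,numpy as np
for n in ("scene","top"):
    c=capture(n); cv2.imwrite(f"pics/{n}0.png",c["img"]); print(n,c["fov_y"],c["cx"],c["cy"],np.round(c["cam_to_world"],3).tolist(),[k for k in c], (c["depth"]>0).mean())
s=get_state(); print(s)
E
```

```text
pics
scene 46.54417836896465 324.8071449693832 236.07307882119605 [[-0.452, 0.522, -0.723, -0.348], [-0.892, -0.248, 0.378, 0.448], [0.018, 0.816, 0.578, 0.775], [0.0, 0.0, 0.0, 1.0]] ['img', 'depth', 'fov_y', 'cx', 'cy', 'cam_to_world'] 0.99578125
top 51.0855840993074 319.67789819552956 236.23368009066104 [[-0.016, 0.982, -0.19, 0.331], [-1.0, -0.013, 0.017, -0.006], [0.014, 0.19, 0.982, 1.168], [0.0, 0.0, 0.0, 1.0]] ['img', 'depth', 'fov_y', 'cx', 'cy', 'cam_to_world'] 0.996083984375
{'time': 0.1, 'joints': array([ 1.12505482,  0.38417407,  0.0163297 ,  1.37100685, -0.00630497,
        1.38818183, -0.04650814]), 'qd': array([-0.00031189, -0.00184545, -0.00102509, -0.00229885,  0.00049913,
        0.00049401, -0.00014644]), 'effort': array([ 3.73798917e-03, -6.29130793e+01,  8.47833697e-01, -3.72757459e+01,
        1.68024207e-02,  1.04221012e-02,  3.27044188e-05]), 'tool_pos': array([ 0.23338056, -0.57934282,  0.23838513]), 'eef_rot': array([-3.08252297e+00, -5.97527625e-01,  5.17484329e-04]), 'ft_force': array([-0.21777787, -0.50607894, -0.49314344]), 'torque': array([ 0.00639549, -0.0166886 ,  0.01001658]), 'grip_force': 0.0, 'gripper_width': 0.0852291214442722}
```

View pics/top0.png

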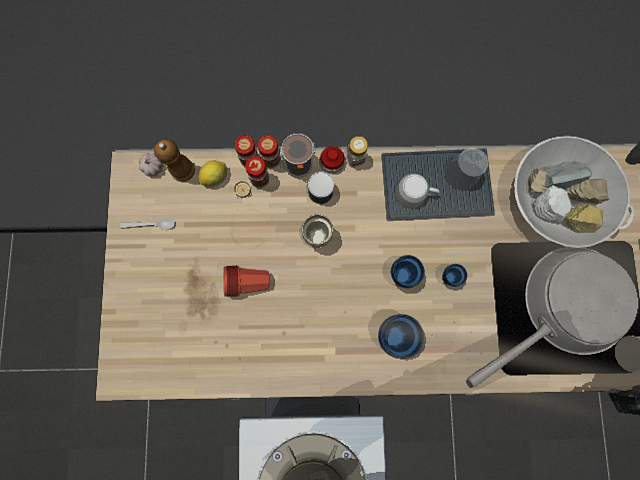

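View pics/scene0.png

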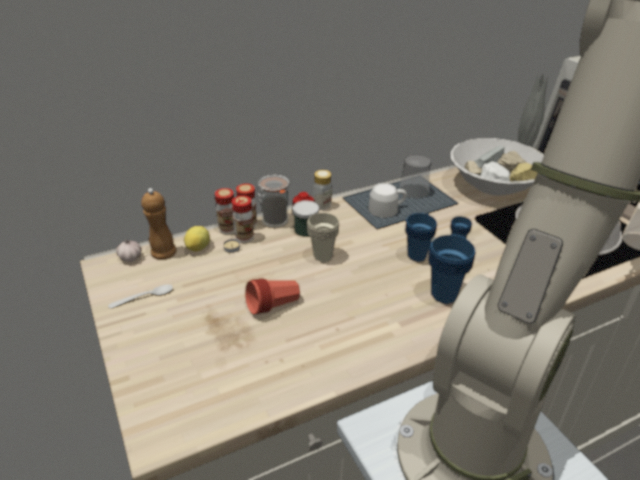

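The top view shows three blue tumblers: (407,271), (401,336) larger and (455,275) smaller. It also shows cream at (317,232) and coral lying with its mouth on the left at (232,280) and its foot at (270,280). Things that could be mistaken for coral are the red lids at (245,145), (268,145), (257,168) and (332,157), and for cream the white-lidded green tin at (320,187). I choose the blue at (407,271) as the middle one and will check its size.

```bash
cat > h.py <<'E'
from station import *
import cv2,numpy as np
from scipy.spatial.transform import Rotation as R
def cam(c):
    f=240/np.tan(np.radians(c["fov_y"]/2)); return f,c["cx"],c["cy"]
def cloud(c,T):
    f,cx,cy=cam(c); v,u=np.mgrid[0:480,0:640]; d=c["depth"]
    P=np.stack([(u-cx)/f*d,-(v-cy)/f*d,-d],-1)
    return P@T[:3,:3].T+T[:3,3]
def ray_plane(c,T,u,v,z):
    f,cx,cy=cam(c); r=T[:3,:3]@np.array([(u-cx)/f,-(v-cy)/f,-1]); o=T[:3,3]
    return o+r*(z-o[2])/r[2]
def circ(xy):
    A=np.c_[2*xy,np.ones(len(xy))]; s=np.linalg.lstsq(A,(xy**2).sum(1),rcond=None)[0]
    return s[0],s[1],np.sqrt(s[2]+s[0]**2+s[1]**2)
def Rot(z,y):
    "rotvec of tool with z axis along z and closing line near y"
    z=np.array(z,float);z/=np.linalg.norm(z);y=np.array(y,float);y-=z*(y@z);y/=np.linalg.norm(y)
    return R.from_matrix(np.c_[np.cross(y,z),y,z]).as_rotvec()
E
python3 - <<'E'
from h import *
print("ovh",finger_overhang)
for n,boxes in (("top",dict(cream=(296,212,336,254),blue=(388,252,427,292),big=(376,312,428,360),small=(440,260,470,290),coral=(218,260,276,302),tin=(303,168,337,206),mill=(150,135,196,185))),("scene",dict(cream=(302,212,345,265),blue=(403,212,441,262),coral=(240,274,304,315),))):
    c=capture(n); P=cloud(c,c["cam_to_world"]); hsv=cv2.cvtColor(c["img"],cv2.COLOR_BGR2HSV)
    for k,(a,b,e,g) in boxes.items():
        Q=P[b:g,a:e].reshape(-1,3); H=hsv[b:g,a:e].reshape(-1,3)
        m=Q[:,2]>.012; q=Q[m]
        if k=="coral":
            hm=(H[m][:,1]>120)&((H[m][:,0]<12)|(H[m][:,0]>170)); q=q[hm]
            xy=q[:,:2]; mu=xy.mean(0); w,V=np.linalg.eigh(np.cov((xy-mu).T)); ax=V[:,1]*np.sign(V[1,1])
            t=(xy-mu)@ax; s=(xy-mu)@[-ax[1],ax[0]]
            print(n,k,mu.round(4),"ax",ax.round(3),"t",np.percentile(t,[0,1,99,100]).round(4),"zmax",q[:,2].max().round(4),[ (round(x,3),*s[abs(t-x)<.004][[]].tolist(),np.percentile(s[abs(t-x)<.004],[2,98]).round(4).tolist()) for x in np.linspace(t.min()+.008,t.max()-.008,6)]); continue
        zt=np.percentile(q[:,2],98); r=q[q[:,2]>zt-.006]
        print(n,k,"n",len(q),"ztop",zt.round(4),"circ",np.round(circ(r[:,:2]),4),"bbox mid",((r.min(0)+r.max(0))/2)[:2].round(4),"ext",(r.max(0)-r.min(0))[:2].round(4))
im=capture("top")["img"]; 
cv2.imwrite("pics/crop.png",cv2.resize(im[130:370,210:490],None,fx=2.5,fy=2.5,interpolation=cv2.INTER_CUBIC))
E
```

```text
ovh 0.008
top cream n 711 ztop 0.1005 circ [ 0.4656 -0.0137  0.0959] bbox mid [ 0.4585 -0.0186] ext [0.255  0.0656]
top blue n 735 ztop 0.1016 circ [ 0.4042 -0.1223  0.1125] bbox mid [ 0.4116 -0.1256] ext [0.1611 0.2391]
top big n 1584 ztop 0.1298 circ [ 0.3282 -0.1257  0.0798] bbox mid [ 0.3224 -0.1185] ext [0.0861 0.2251]
top small n 363 ztop 0.0719 circ [ 0.3876 -0.175   0.1641] bbox mid [ 0.4042 -0.1764] ext [0.1463 0.3409]Traceback (most recent call last):
  File "<stdin>", line 12, in <module>
    return _quantile_unchecked(
        a, q, axis, out, overwrite_input, method, keepdims, weights)
    return _ureduce(a,
                    func=_quantile_ureduce_func,
    ...<5 lines>...
                    overwrite_input=overwrite_input,
                    method=method)
    r = func(a, **kwargs)
    result = _quantile(arr,
                       quantiles=q,
    ...<2 lines>...
                       out=out,
                       weights=wgt)
    slices_having_nans = np.isnan(arr[-1, ...])
                                  ~~~^^^^^^^^^
IndexError: index -1 is out of bounds for axis 0 with size 0
```

Heights separate the blues: middle 0.10 m, big 0.13, small 0.07. I'll gate out the depth outliers and repeat.

Run:
```python
from h import *
for n,boxes in (("top",dict(cream=(296,212,336,254),blue=(388,252,427,292),coral=(218,260,276,302),tin=(303,168,337,206),small=(440,260,470,290))),("scene",dict(cream=(302,212,345,265),blue=(403,212,441,262),coral=(240,274,304,315),))):
    c=capture(n); P=cloud(c,c["cam_to_world"]); hsv=cv2.cvtColor(c["img"],cv2.COLOR_BGR2HSV)
    for k,(a,b,e,g) in boxes.items():
        Q=P[b:g,a:e].reshape(-1,3); H=hsv[b:g,a:e].reshape(-1,3)
        m=(Q[:,2]>.012)&(Q[:,2]<.14); q=Q[m]; H=H[m]
        med=np.median(q[:,:2],0); g2=(abs(q[:,:2]-med)<(.09 if k=="coral" else .05)).all(1); q=q[g2];H=H[g2]
        if k=="coral":
            hm=(H[:,1]>120)&((H[:,0]<12)|(H[:,0]>170)); q=q[hm&True]
            xy=q[:,:2]; mu=xy.mean(0); w,V=np.linalg.eigh(np.cov((xy-mu).T)); ax=V[:,1]*np.sign(V[1,1])
            t=(xy-mu)@ax; s=(xy-mu)@[-ax[1],ax[0]]
            print(n,k,len(q),mu.round(4),"ax",ax.round(3),"t",np.percentile(t,[0,1,99,100]).round(4),"zmax",np.percentile(q[:,2],98).round(4))
            for x in np.arange(-.06,.06,.01):
                w=abs(t-x)<.005
                if w.sum()>5: print("   ",round(x,3),np.percentile(s[w],[2,98]).round(4),"z",np.percentile(q[w,2],95).round(4))
            continue
        zt=np.percentile(q[:,2],95); r=q[abs(q[:,2]-zt)<.004]
        # mouth outline by its mask: top-plane points convex hull
        hull=cv2.convexHull(r[:,:2].astype(np.float32))[:,0]
        mc=cv2.minEnclosingCircle(hull)
        print(n,k,"n",len(q),len(r),"ztop",zt.round(4),"circ",np.round(circ(r[:,:2]),4),"enc",np.round([*mc[0],mc[1]],4),"bbox",((r.min(0)+r.max(0))/2)[:2].round(4),(r.max(0)-r.min(0))[:2].round(4))
im=capture("top")["img"]; 
cv2.imwrite("pics/crop.png",cv2.resize(im[130:370,210:490],None,fx=2.5,fy=2.5,interpolation=cv2.INTER_CUBIC))
```

```text
top cream n 706 98 ztop 0.099 circ [ 0.5532 -0.0185  0.0329] enc [ 0.5532 -0.0188  0.0347] bbox [ 0.5533 -0.0186] [0.069  0.0654]
top blue n 756 109 ztop 0.099 circ [ 0.4601 -0.2127  0.0327] enc [ 0.4596 -0.2125  0.0349] bbox [ 0.4606 -0.2124] [0.0676 0.0669]
top coral 1086 [0.4493 0.1443] ax [-0.052  0.999] t [-0.0535 -0.0517  0.0507  0.0534] zmax 0.073
    -0.05 [-0.0205  0.0182] z 0.0433
    -0.04 [-0.0209  0.02  ] z 0.0469
    -0.03 [-0.0234  0.0219] z 0.0502
    -0.02 [-0.0235  0.0213] z 0.0539
    -0.01 [-0.026   0.0234] z 0.058
    0.0 [-0.0264  0.0233] z 0.0603
    0.01 [-0.0293  0.0251] z 0.0689
    0.02 [-0.0336  0.0306] z 0.072
    0.03 [-0.0339  0.0301] z 0.0741
    0.04 [-0.0332  0.0299] z 0.0734
    0.05 [-0.0233  0.0241] z 0.0227
top tin n 732 393 ztop 0.0681 circ [ 0.6656 -0.0279  0.022 ] enc [ 0.6735 -0.0197  0.0427] bbox [ 0.669 -0.023] [0.0693 0.0681]
top small n 361 62 ztop 0.0698 circ [ 0.4539 -0.3231  0.0233] enc [ 0.4542 -0.3228  0.0249] bbox [ 0.4537 -0.3227] [0.047  0.0479]
scene cream n 1154 155 ztop 0.0968 circ [ 0.5527 -0.017   0.0327] enc [ 0.5502 -0.0185  0.0376] bbox [ 0.5522 -0.0169] [0.0707 0.0696]
scene blue n 1092 151 ztop 0.0969 circ [ 0.4589 -0.2111  0.0327] enc [ 0.4589 -0.2098  0.0373] bbox [ 0.4569 -0.2111] [0.0674 0.0682]
scene coral 1254 [0.4387 0.1537] ax [0.171 0.985] t [-0.0582 -0.0556  0.0447  0.047 ] zmax 0.0712
    -0.06 [-0.0176 -0.002 ] z 0.0415
    -0.05 [-0.0283  0.0014] z 0.0432
    -0.04 [-0.0271  0.0052] z 0.0471
    -0.03 [-0.0241  0.009 ] z 0.0508
    -0.02 [-0.0233  0.0124] z 0.0539
    -0.01 [-0.023   0.0155] z 0.0577
    0.0 [-0.0188  0.0226] z 0.0646
    0.01 [-0.0175  0.0273] z 0.0695
    0.02 [-0.032   0.0295] z 0.0711
    0.03 [-0.0399  0.0305] z 0.0719
    0.04 [-0.0382  0.0257] z 0.0509
    0.05 [-0.0338 -0.0153] z 0.0235
```

View pics/crop.png

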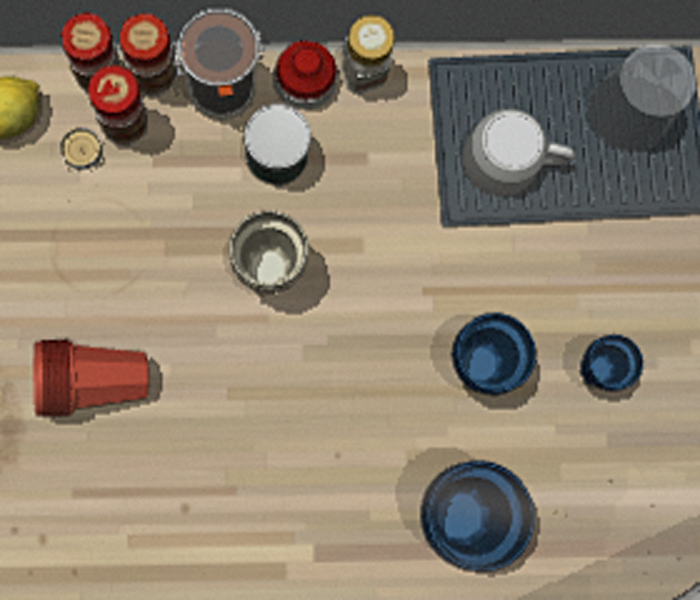

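The crop confirms the choices: cream at (268,250), the middle blue at (495,352), and coral with its ribbed band at the left (55,377) and foot at (150,375). Coral's band centre comes out near (0.449, 0.178, 0.037), which fits a 0.48 m reach. Next I check IK over different tilts.

Run:
```python
from h import *
a=np.array([-.035,.999,0]); B=np.array([.4493,.178,.037]); up=np.array([0,0,1.])
for deg in (20,30,39,45,52):
  for sg in (1,-1):
    t=np.radians(deg); d=-np.sin(t)*a-np.cos(t)*up; y=sg*np.array([.999,.035,0])
    f=np.pi/2-.21-t; d2=np.sin(f)*a-np.cos(f)*up
    qs=[solve_ik(B+.014*d-.1*d,Rot(d,y)),solve_ik(B+.014*d,Rot(d,y))]
    for S in ((.45,.15),(.52,.15)):
        C=np.array([*S,.085]); qs+= [solve_ik(C+.014*d2,Rot(d2,y)),solve_ik(C-.1*d2,Rot(d2,y))]
    print(deg,sg,[None if q is None else q.round(2).tolist() for q in qs])
for p in ((.4601,-.2125),(.5532,-.0186),(.52,.15),(.45,.15)):
  for yd in ((1,0,0),(-1,0,0),(0,1,0),(0,-1,0)):
    q=solve_ik([*p,.18],Rot([0,0,-1],yd)); print(p,yd,None if q is None else q.round(2))
```

```text
20 1 [[0.14, 0.61, -1.13, 1.72, 0.75, 1.51, -1.14], [0.1, 0.65, -0.96, 1.84, 0.8, 1.3, -1.16], [0.72, 0.6, -0.59, 2.02, -0.79, 1.04, 0.78], [0.89, 0.54, -0.59, 1.91, -0.67, 1.28, 0.71], [0.66, 0.7, -0.59, 1.84, -0.73, 1.06, 0.67], [0.83, 0.66, -0.63, 1.73, -0.62, 1.27, 0.6]]
20 -1 [[0.22, 0.72, -1.29, 1.72, 0.85, 1.6, 1.92], [0.28, 0.9, -1.29, 1.84, 1.03, 1.52, 1.83], [0.34, 0.52, -0.14, 2.04, -1.0, 1.19, -2.21], [0.4, 0.46, 0.0, 1.93, -0.89, 1.43, -2.25], [0.3, 0.61, -0.13, 1.86, -0.99, 1.22, -2.29], [0.36, 0.56, -0.0, 1.76, -0.91, 1.45, -2.32]]
30 1 [[-0.19, 0.6, -0.81, 1.64, 0.7, 1.58, -1.15], [-0.12, 0.67, -0.78, 1.78, 0.8, 1.42, -1.2], [0.67, 0.48, -0.61, 2.04, -0.7, 0.96, 0.62], [0.8, 0.38, -0.57, 1.93, -0.64, 1.23, 0.6], [0.61, 0.6, -0.6, 1.86, -0.62, 0.98, 0.52], [0.74, 0.51, -0.59, 1.75, -0.57, 1.22, 0.49]]
30 -1 [[0.06, 0.88, -1.29, 1.63, 0.99, 1.83, 1.79], [0.16, 1.01, -1.29, 1.77, 1.13, 1.75, 1.73], [0.32, 0.41, -0.19, 2.05, -0.88, 1.07, -2.38], [0.38, 0.32, -0.07, 1.95, -0.78, 1.32, -2.42], [0.27, 0.52, -0.17, 1.87, -0.86, 1.1, -2.45], [0.33, 0.44, -0.06, 1.77, -0.79, 1.
[... 2119 characters left out ...]
62  1.35 -2.64]
(0.5532, -0.0186) (0, 1, 0) [ 0.55  0.35 -0.72  1.63  0.24  1.25  1.36]
(0.5532, -0.0186) (0, -1, 0) [ 0.39  0.31 -0.51  1.64  0.16  1.23 -1.72]
(0.52, 0.15) (1, 0, 0) [ 0.44  0.4  -0.99  1.66  0.35  1.27 -0.61]
(0.52, 0.15) (-1, 0, 0) [ 0.6   0.55 -1.28  1.65  0.54  1.35  2.38]
(0.52, 0.15) (0, 1, 0) [ 0.45  0.41 -1.    1.66  0.35  1.27  0.95]
(0.52, 0.15) (0, -1, 0) [ 0.36  0.36 -0.87  1.66  0.29  1.26 -2.14]
(0.45, 0.15) (1, 0, 0) [ 0.54  0.22 -1.04  1.82  0.21  1.21 -0.56]
(0.45, 0.15) (-1, 0, 0) [ 0.7   0.32 -1.27  1.82  0.32  1.24  2.48]
(0.45, 0.15) (0, 1, 0) [ 0.54  0.22 -1.04  1.82  0.21  1.21  1.01]
(0.45, 0.15) (0, -1, 0) [ 0.49  0.21 -0.98  1.82  0.18  1.21 -2.11]
```

```bash
cat >> h.py <<'E'
up=np.array([0,0,1.])
a=np.array([-.035,.999,0]); Y=np.array([.999,.035,0]); t=np.radians(39)
d=-np.sin(t)*a-np.cos(t)*up; f=np.pi/2-.21-t; d2=np.sin(f)*a-np.cos(f)*up
B=np.array([.4493,.178,.037]); S=np.array([.50,.15])
def st(m=""):
    s=get_state(); print(m,"t%.1f"%s["time"],s["tool_pos"].round(4),"F",s["ft_force"].round(1),"w%.4f g%.0f"%(s["gripper_width"],s["grip_force"]),flush=True)
E
python3 - <<'E'
from h import *
st()
move_ptp(B-.25*d,Rot(d,Y)); st()
line_to(B-.08*d,feed=.25); st()
c=capture("wrist"); cv2.imwrite("pics/w1.png",c["img"])
line_to(B+.014*d,feed=.15,force_limit=8); st("in")
cv2.imwrite("pics/s1.png",capture("scene")["img"][150:400,150:450])
E
```

```text
t0.3 [ 0.2334 -0.5796  0.2389] F [-0.1 -0.2  0.5] w0.0855 g0
 t3.6 [0.4446 0.3343 0.2314] F [ 0.4 -1.2 -1. ] w0.0856 g0
 t4.4 [0.4478 0.2295 0.1002] F [0.2 0.9 0.2] w0.0856 g0
in t5.3 [0.4499 0.1704 0.0268] F [ 0.   0.  -0.2] w0.0858 g0
```

View pics/s1.png

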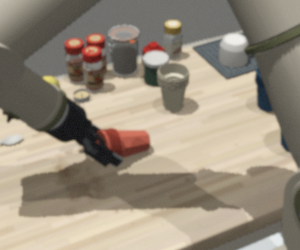

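View pics/w1.png

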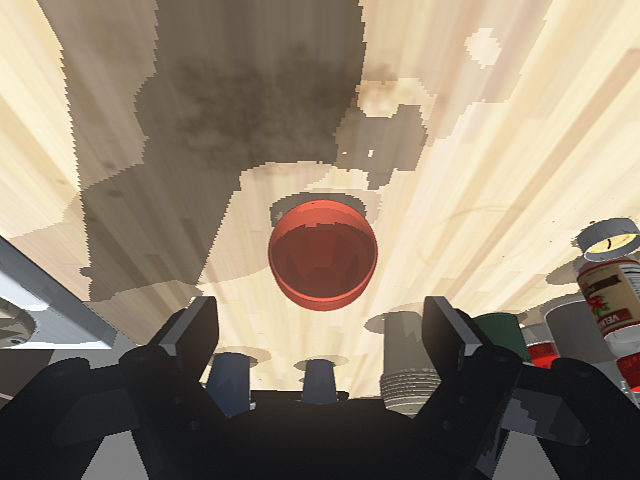

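The wrist view shows coral's mouth centred at (322,255) between the fingertips at 217 and 425. The scene view shows the fingers straddling the band at about (105,150). I close, lift and stand it up.

Run:
```python
from h import *
close(); st("closed")
p=get_state()["tool_pos"]; line_to(p+[0,0,.10],feed=.2); st("up")
C=np.array([*S,.085])
move_ptp(C+[0,0,.04]+.014*d2,Rot(d2,Y)); st("rot"); hold(.2)
cv2.imwrite("pics/s2.png",capture("scene")["img"][100:400,150:450])
```

```text
closed t5.6 [0.4501 0.1701 0.0271] F [-0.9  1.6  5.9] w0.0699 g67
up t6.3 [0.4497 0.1697 0.1261] F [ 0.6 -0.9 -2.4] w0.0690 g68
rot t7.5 [0.4983 0.1598 0.1134] F [-0.4  1.1 -2.9] w0.0691 g69
```

View pics/s2.png

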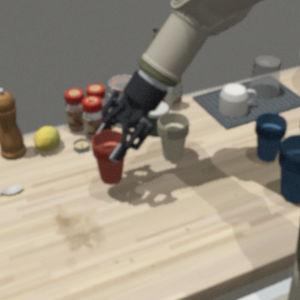

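The picture shows coral upright in the gripper at about (110,160). I lower it to contact, release, back off and measure.

Run:
```python
from h import *
p=get_state()["tool_pos"]
print(line_to(p-[0,0,.055],feed=.05,force_limit=4)); st("down")
hold(.1); gripper_open(); st("open")
p=get_state()["tool_pos"]
line_to(p-.09*d2,feed=.2)
move_ptp([.5532,-.0186,.24],Rot([0,0,-1],[0,1,0])); st()
c=capture("top"); cv2.imwrite("pics/t3.png",c["img"])
P=cloud(c,c["cam_to_world"]).reshape(-1,3); H=cv2.cvtColor(c["img"],cv2.COLOR_BGR2HSV).reshape(-1,3)
m=(abs(P[:,0]-.5)<.08)&(abs(P[:,1]-.155)<.08)&(P[:,2]>.09)&(P[:,2]<.115)&((H[:,0]<12)|(H[:,0]>170))&(H[:,1]>100)
q=P[m]; print(m.sum(),np.percentile(q[:,2],[5,50,95]).round(4),np.round(circ(q[:,:2]),4),np.round((q.min(0)+q.max(0))/2,4),(q.max(0)-q.min(0)).round(4))
A=np.c_[q[:,:2],np.ones(len(q))]; print("plane",np.linalg.lstsq(A,q[:,2],rcond=None)[0].round(3))
s=get_state(); T=np.eye(4);T[:3,:3]=R.from_rotvec(s["eef_rot"]).as_matrix();T[:3,3]=s["tool_pos"]
c=capture("wrist"); cv2.imwrite("pics/w3.png",c["img"]); P=cloud(c,T@c["hand_eye"]).reshape(-1,3)
m=(abs(P[:,0]-.553)<.05)&(abs(P[:,1]+.0186)<.05)&(P[:,2]>.092)&(P[:,2]<.106); q=P[m]
print(m.sum(),np.percentile(q[:,2],[5,50,95]).round(4),np.round(circ(q[:,:2]),4),np.round((q.min(0)+q.max(0))/2,4),(q.max(0)-q.min(0)).round(4))
```

```text
True
down t8.5 [0.4999 0.1597 0.0764] F [1.5 1.1 2.8] w0.0693 g69
open t8.9 [0.4983 0.1593 0.076 ] F [0.9 0.5 0.3] w0.0854 g0
 t10.5 [ 0.5522 -0.0177  0.2383] F [ 0.5 -0.3 -0.7] w0.0852 g0
157 [0.091  0.0964 0.1012] [0.4974 0.1501 0.033 ] [0.4968 0.1504 0.0971] [0.068  0.0694 0.014 ]
plane [0.002 0.018 0.093]
1068 [0.0929 0.0978 0.1001] [ 0.5555 -0.0199  0.0328] [ 0.5555 -0.0199  0.0966] [0.0676 0.0696 0.0092]
```

View pics/w3.png

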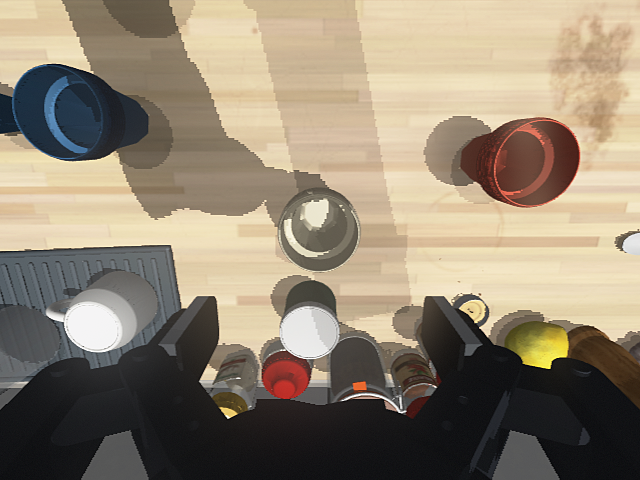

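The wrist view shows cream standing at (318,230) and coral upright at (530,162), with blue at (75,112). Coral stands straight near (0.497, 0.150). I measure it once more from directly above, then grasp cream and feel it in.

```bash
cat >> h.py <<'E'
DN=np.array([0,0,-1.])
def yaw(th): return Rot(DN,[-np.sin(th),np.cos(th),0])
def look(x,y,zt=.1):
    "rim centre of the tumbler near x,y by the wrist camera"
    s=get_state(); T=np.eye(4);T[:3,:3]=R.from_rotvec(s["eef_rot"]).as_matrix();T[:3,3]=s["tool_pos"]
    c=capture("wrist"); P=cloud(c,T@c["hand_eye"]).reshape(-1,3)
    q=P[(np.hypot(P[:,0]-x,P[:,1]-y)<.042)&(P[:,2]>zt-.008)&(P[:,2]<zt+.006)]
    r=circ(q[:,:2]); print("look",len(q),np.median(q[:,2]).round(4),np.round(r,4),flush=True); return np.array(r[:2])
def grasp(xy,th,zg=.078):
    line_to([*xy,zg],feed=.2,rot=yaw(th),force_limit=10); st("at"); close(); hold(.1); st("grip"); return get_state()["tool_pos"][2]
def nest(xy,th0,zg,base):
    "lower held tumbler onto one whose foot is at height base; feel for the flats"
    off=0.; tried=[]
    line_to([*xy,zg+base+.052],feed=.12,rot=yaw(th0))
    for i in range(10):
        hit=line_to([*xy,zg+base+.0315],feed=.02,force_limit=4)
        gap=get_state()["tool_pos"][2]-zg-base-.033; tried.append((off,gap)); st(f"try off {np.degrees(off):.1f} gap {gap*1e3:.1f} hit {hit}")
        if gap<.0015: return True,tried
        e=np.radians(np.interp(gap*1e3,[0,3,6,8.5],[5,9,13,22.5]))
        cand=[o+s*np.radians(np.interp(g*1e3,[0,3,6,8.5],[5,9,13,22.5])) for o,g in tried for s in (1,-1)]
        # vote: candidate agreeing best with all the gaps felt (period 45 deg), not tried yet
        def cost(x):
            r=0
            for o,g in tried:
                m=abs((x-o+np.pi/8)%(np.pi/4)-np.pi/8); r+=(np.interp(np.degrees(m),[5,9,13,22.5],[0,3,6,8.5])-g*1e3)**2
            return r+ (50 if min(abs(x-o) for o,_ in tried)<.05 else 0)
        cand=[x for x in cand if abs(x)<.65]; off=min(cand,key=cost)
        p=get_state()["tool_pos"]; line_to([*xy,p[2]+.007],feed=.05)
        line_to([*xy,p[2]+.0071],feed=.01,rot=yaw(th0+off)) 
    return False,tried
E
python3 - <<'E'
from h import *
cr=look(.5545,-.0195)
move_ptp([.497,.15,.25],yaw(0)); co=look(.497,.1503); co2=look(.497,.1503)
move_ptp([*cr,.15],yaw(0)); st()
zg=grasp(cr,0)
p=get_state()["tool_pos"]; line_to(p+[0,0,.16],feed=.2); st("lift")
np.save("v.npy",[*((co+co2)/2),zg])
line_to([*((co+co2)/2),zg+.16],feed=.2); st("over")
cv2.imwrite("pics/s4.png",capture("scene")["img"][50:350,150:450])
E
```

```text
look 1078 0.0979 [ 0.5556 -0.0199  0.0328]
look 990 0.098 [0.4997 0.1494 0.0328]
look 999 0.0979 [0.4997 0.1494 0.0328]
 t12.3 [ 0.5558 -0.0179  0.1509] F [ 0.5  0.2 -0.5] w0.0856 g0
at t12.8 [ 0.5561 -0.0183  0.0793] F [ 0.4 -0.3  1.2] w0.0852 g0
grip t13.2 [ 0.5574 -0.0192  0.0807] F [-0.2  0.6  6.4] w0.0687 g68
lift t14.2 [ 0.5567 -0.0193  0.2396] F [-0.   0.  -2.7] w0.0687 g68
over t15.2 [0.5001 0.1481 0.2404] F [-0.4 -0.2 -1.9] w0.0688 g68
```

View pics/s4.png

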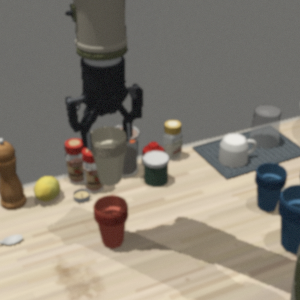

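Cream is held at (105,155), above coral at (110,220). I lower it and feel for the flats.

Run:
```python
from h import *
x,y,zg=np.load("v.npy"); 
r=nest([x,y],0,zg,0.); print(r[0])
```

```text
try off 0.0 gap -0.0 hit True t17.2 [0.4998 0.1493 0.1137] F [-1.5  0.2  6.3] w0.0688 g69
True
```

Home at the first try: gap 0.0 with a 6 N touch. I release, check, and fetch blue with the same yaw so the hand-eye bias cancels.

Run:
```python
from h import *
gripper_open(); p=get_state()["tool_pos"]; st("open")
line_to(p+[0,0,.17],feed=.2)
s1=look(.4997,.1494,.133); s2=look(.4997,.1494,.133)
move_ptp([.4601,-.2125,.25],yaw(0)); b=look(.4615,-.213); b=(b+look(*b))/2
zg=grasp(b,0)
line_to(get_state()["tool_pos"]+[0,0,.18],feed=.2); st("lift")
S=(s1+s2)/2; np.save("v.npy",[*S,zg])
move_ptp([*S,zg+.18],yaw(0)); st("over")
line_to([*S,zg+.125],feed=.15)
r=nest(S,0,zg,.033); print(r[0])
```

```text
open t17.5 [0.499  0.1489 0.1127] F [ 1.2 -0.1  0.4] w0.0853 g0
look 985 0.1311 [0.4985 0.1482 0.0328]
look 1000 0.1309 [0.4985 0.1482 0.0328]
look 984 0.0978 [ 0.4619 -0.2143  0.0328]
look 984 0.098 [ 0.4619 -0.2143  0.0328]
at t21.1 [ 0.4628 -0.2143  0.0791] F [ 0.3 -0.   0.1] w0.0853 g0
grip t21.5 [ 0.4631 -0.2145  0.0797] F [-1.5  1.   6.5] w0.0688 g67
lift t22.6 [ 0.4624 -0.2145  0.2586] F [-1.  -0.8 -1.9] w0.0686 g68
over t23.9 [0.499  0.1468 0.2592] F [ 0.6 -0.7 -2.9] w0.0688 g68
try off 0.0 gap 0.0 hit True t25.8 [0.4988 0.148  0.1458] F [ 0.2 -0.4  4.5] w0.0681 g69
True
```

Run:
```python
from h import *
gripper_open(); line_to(get_state()["tool_pos"]+[0,0,.15],feed=.2)
look(.4985,.1482,.166)
move_ptp([.45,-.1,.3],yaw(0)); hold(.3); st()
c=capture("scene"); cv2.imwrite("pics/s5.png",c["img"][50:350,150:450])
for n in ("top",):
    c=capture(n); P=cloud(c,c["cam_to_world"]).reshape(-1,3)
    q=P[(np.hypot(P[:,0]-.497,P[:,1]-.149)<.045)&(P[:,2]>.158)&(P[:,2]<.175)]
    print(len(q),np.median(q[:,2]).round(4),np.round(circ(q[:,:2]),4),np.linalg.lstsq(np.c_[q[:,:2],np.ones(len(q))],q[:,2],rcond=None)[0].round(3))
```

```text
look 1153 0.1638 [0.4979 0.1477 0.0328]
 t28.4 [ 0.4503 -0.0989  0.3   ] F [ 0.1 -0.6 -0.1] w0.0854 g0
167 0.1631 [0.4958 0.1484 0.033 ] [0.016 0.007 0.154]
```

View pics/s5.png

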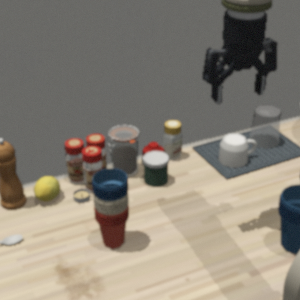

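The picture shows one straight stack at (110,210), coral, then cream, then blue. Rim heights of 0.098, 0.131 and 0.164 m give steps of 33 mm each. The bystanders are untouched and the gripper is clear.

```bash
python3 -c "
from station import *
print(close_job())"
```

```text
the job is handed in; nothing more can be done
None
```

The three tumblers stand in one upright stack on the bare worktop, coral below, cream in the middle and blue on top, with the rims measured 33 mm apart; I handed the job in at about 28 s and saw no verdict.

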